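Free the jammed height block and stand it on the marking plate

TASK

The wooden height block is jammed in the corner of the grey parts bin, its red-capped end caught under the corner plate and its sprung plunger. Work it free, lay it on its side in the middle of the cork mat and let go of it there; then take it afresh and stand it upright, red cap at the top, in the middle of the steel marking plate. Do not knock over or shift the glass tumbler and the dropper bottle.

Things in the scene. Friction and masses are not known exactly. Their poses are not given: they have to be found in the camera images.
- height_block: Brown hardwood block with dark band marks: 40 mm (its x) by 50 mm (y) by 89 mm (z), the last 4 mm a red plastic cap. Mass 0.12 to 0.23 kg. Origin: centre of the plain foot end, on the long axis; z runs from foot to cap. At the start it lies in the bin on a 40 x 89 side, own y vertical, cap in the corner. Take it across its 40 mm width; the 55 mm next to the foot are uncovered.
- block_mid (a point): Centre of the height block, 44.5 mm from either end; axes as the block's. At the start it is 29 mm above the bench (the bin's floor is 4 mm thick); lying on the mat so, also 29 mm.
- block_cap_end (a point): Centre of the outer face of the block's red cap, caught under the corner plate at the start, within a few mm of both walls; the block points along the corner's diagonal, within 2 degrees.
- parts_bin: Open grey sheet-steel bin fixed to the bench, 168 x 168 mm outside, walls and floor 4 mm thick, 60 mm high, otherwise empty. Origin: centre of its underside; x and y along its sides, z up. A triangular steel corner plate covers the corner at +x, +y of its frame.
- bin_corner (a point): Inner corner of the bin, at floor level, under the corner plate. The plate's underside is 58 mm above the bench; it reaches 46 mm from this corner along the diagonal and stops any straight lift of the block until that has been drawn back, foot first, by some 25 to 35 mm.
- plunger_tip (a point): Centre of the underside of a sprung rubber plunger, 18 mm across, that comes down through the corner plate, 37 mm from the corner along the diagonal. It presses on the block with about 14 N, so drawing the block out takes some 8 to 15 N and eases suddenly once the plunger slips off the cap. Its stem and black button stand up to 85 mm above the bench.
- cork_mat: Square cork mat fixed to the bench, 130 x 130 x 4 mm. Origin: centre of its underside.
- plate_top (a point): Centre of the upper face of the steel marking plate, 100 x 100 x 10 mm, fixed flat on the bench; upper face 10 mm above the bench. Axes along its sides, z up.
- tumbler_2: Loose glass tumbler standing upright with dark rings, 72 mm across, 99 mm high. Origin: centre of its underside. A bystander.
- ink_dropper: Loose amber dropper bottle with a black bulb, 33 mm across, 102 mm high. Origin: centre of its underside. A bystander.
- speed_box: Grey controller box with a dark sloping panel, fixed at the back of the bench: 132 mm (x) by 184 mm (y) by 95 mm high. Origin: about the centre of its underside. Two pale blue bottles, 61 mm across and up to 214 mm high, are fixed to the bench to its right: 30 mm behind and 145 mm to the right of its origin, and 35 mm behind and 220 mm to the right. Keep the hand clear of these.
- bench_vice: Blue bench vice, fixed at the front edge: 209 mm (x) by 110 mm (y) by 76 mm high. Origin: about the centre of its underside.
Mind the look-alikes: they are no part of the job. What is meant by the height_block is not blue, and is the larger of those in its own colour.

How it is judged:
By the outcome, as a careful person would: the job done as asked, in the order asked, and still so for the second after the job is handed in, with the robot touching nothing.
It also fails if it takes over 53 s, if anything falls off the work surface, if the arm or the gripper's body presses on something with over 40 N, if the wrist force passes 120 N, or if a joint passes its speed limit or range.

ROBOT

A 7-joint arm with a two-finger parallel gripper is mounted at the origin on a cart in front of the work surface, level with it; the furniture and walls round the work are solid. World frame = base frame: x ahead of the robot, y to its left, z up, the work surface at z = 0. Lengths are in mm, angles in rad, forces in N, time in s.
With the tool pointing down it reaches from about 400 to 900 mm from the base axis. Payload 5.6 kg.
Tool frame: the origin (TCP) lies midway between the tips of the shut fingers; the grasp point (between the pads) lies 19 mm behind it; x points along the fingers, y is the direction in which the jaws open and shut, and the axes are right-handed (so a half turn about x gives the same grasp; the last joint's range is limited). The gripper opens to 92 mm and grips with 3 to 60 N. Pads are 20 mm wide; open, the fingers measure 128 mm over their backs; the gripper's body (75 mm by 189 mm) begins 69 mm behind the grasp point.
Start: joints at [1.148, 0.468, -0.012, 1.603, 0.006, 1.071, -0.056], TCP at [240.938, -603.704, 214.592] pointing down, gripper open.
Joint ranges: [-2.53, 2.53], [-0.31, 2.02], [-1.57, 1.55], [0.28, 2.44], [-1.29, 4.43], [0.15, 1.84], [-2.92, 2.92]. Speed limits (rad/s): [2.57, 2.57, 3.14, 3.14, 3.14, 3.14, 3.14].

INTERFACE

Orientations are given as a rotation vector (axis times angle).
In Python, from cell import robot, grip, kin, viewer gives the robot as it stands. Calls block until the motion is done:
- robot.movep(position, orientation): joint-space move of the TCP to a pose.
- robot.servo_line(position, feed=150, rotation=None): straight line of the TCP; rotation=None keeps the orientation; feed is the mean speed in mm/s.
- robot.goto_joints(angles): joint-space move.
- grip(opening, newtons=None): opening from 0.0 (shut) to 1.0 (fully open); newtons is the grip in N (None keeps the last); returns when the fingers have stopped.
- robot.hold(seconds).
- kin.ik(position, orientation): joint angles nearest the present ones, or None.
- robot.observe(): the state.
- viewer.read_camera(name): name is "side" or "top"; returns the picture (420x560x3 uint8, red, green, blue); there is no depth.
- viewer.camera_info(name): a dict with "camera_matrix" (3x3 intrinsics, pixels), "k1" (the pictures are not rectified: a ray, as slopes to the right and down, at radius r is drawn at 1 + k1 r^2 times it, then the intrinsics apply), "R" (3x3) and "t" (3): a world point X has camera coordinates R X + t. Camera axes: x right, y down, z forward; pixel columns grow to the right and rows downward; lengths in mm; the calibration is good to about 2 mm. A picture is of the moment at which its call begins. camera_info takes no time and is no camera call.
A pose or a line that the arm cannot do raises robot.IKError and nothing moves.
- robot.job_done(): hands the job in, once; it reports no verdict.
Trained networks look in the newest picture that a camera, given by its name, has taken for a name from the list of things; names that differ only in an ending like _2 or _b are one class to them, and where a whole thing is asked for, a point or a joint stands for the part that bears it (a point fixed in the world has none). Each returns a list of dicts, best first, with "confidence" (0 to 1); they miss things now and then, are a little off and sometimes report something else, mostly with a low value. They report only what shows in the picture. A call takes as long as a camera call. They do not tell look-alikes from the thing itself.
- viewer.silhouettes(name, camera): "mask" (420x560 bool, what is visible of it).
- viewer.pinpoint(name, camera): "at" ([x, y, z] in mm, in the coordinates of the camera as it stood for that picture, good to about 4 mm: a listed point, or the origin of a listed thing).
The state is a dict: "t": time; "joints": joint angles; "joint_velocities": joint speeds; "joint_torque": joint torques, N m; "tcp_pos": TCP position; "tcp_rot": TCP orientation; "contact_force": force on the tool from outside, world axes, zero at the start; "wrist_torque": the same for the moment, N m; "grip_width": opening from 0.0 (shut) to 1.0 (fully open).
Only numpy, scipy, OpenCV 4.12 (cv2) and the standard library are available. Lean on these libraries where they do the work, as an engineer would, in place of code of your own. Each camera call takes 0.05 s, during which the arm holds its last target. There are 200 camera calls.

## Working session

There is one attempt and no reset: what is moved stays moved. The work goes in short steps, each a Python script; the robot and the scene stay as the last script left them, time stands still between calls to the robot, and variables do not carry over. Pictures are saved under pics/ and viewed, about 8 in all and at most 12, crops included, and the job is handed in when it is done.

```bash
ls; mkdir -p pics; cat > h.py <<'E'
import numpy as np, cv2
from cell import robot, grip, kin, viewer
def cam(n):
    c=viewer.camera_info(n); return np.array(c["camera_matrix"]),c["k1"],np.array(c["R"]),np.array(c["t"])
def snap(n,f):
    im=viewer.read_camera(n); cv2.imwrite(f,im[:,:,::-1]); return im
def proj(n,X):
    K,k,R,t=cam(n); p=(R@np.atleast_2d(X).T+t[:,None]).T; s=p[:,:2]/p[:,2:]; s=s*(1+k*(s**2).sum(1,keepdims=True))
    return s@K[:2,:2].T+K[:2,2]
def toworld(n,p):
    K,k,R,t=cam(n); return R.T@(np.array(p)-t)
def onplane(n,uv,z):
    K,k,R,t=cam(n); s=cv2.undistortPoints(np.array(uv,float).reshape(-1,1,2),K,np.array([k,0,0,0.]))[:,0]
    d=np.c_[s,np.ones(len(s))]@R; o=-R.T@t; return o+d*((z-o[2])/d[:,2])[:,None]
E
python3 - <<'E'
from h import *
a=snap("top","pics/top0.png"); 
names=["height_block","block_mid","block_cap_end","parts_bin","bin_corner","plunger_tip","cork_mat","plate_top","tumbler_2","ink_dropper","speed_box","bench_vice"]
def f(c):
    for n in names:
        for r in viewer.pinpoint(n,c)[:4]: 
            if r["confidence"]>.2:
                w=toworld(c,r["at"]); print(c,n,round(r["confidence"],2),w.round(0),proj(c,w)[0].round(0))
f("top")
b=snap("side","pics/side0.png"); f("side")
s=robot.observe(); print(s["t"],s["tcp_rot"],s["tcp_pos"],s["contact_force"])
for c in("top","side"): print(-cam(c)[2].T@cam(c)[3])
E
```

```text
pics
top height_block 0.91 [430.  99.  22.] [300. 275.]
top height_block 0.75 [378. 435.  21.] [179. 294.]
top height_block 0.56 [448. 268.  34.] [239. 268.]
top block_mid 0.86 [389.  97.  24.] [301. 290.]
top block_mid 0.83 [474. 308.  31.] [225. 259.]
top block_mid 0.8 [352. 448.  16.] [174. 304.]
top block_cap_end 0.78 [345.  91.  21.] [303. 306.]
top block_cap_end 0.58 [501. 341.  28.] [214. 250.]
top block_cap_end 0.55 [324. 463.  14.] [168. 314.]
top parts_bin 0.56 [446. 267.  -1.] [241. 271.]
top bin_corner 0.96 [517. 361.   4.] [208. 246.]
top cork_mat 0.74 [538.  75.  -0.] [308. 238.]
top plate_top 0.88 [ 554. -109.   10.] [371. 232.]
top tumbler_2 0.89 [ 721. -194.    1.] [398. 177.]
top ink_dropper 0.49 [736. 199.  -2.] [265. 174.]
top speed_box 0.42 [515. 361.   6.] [208. 246.]
top speed_box 0.37 [499. 342.  32.] [213. 250.]
top bench_vice 0.27 [ 554. -111.   11.] [372. 232.]
side height_block 0.89 [431.  99.  24.] [338. 237.]
side height_block 0.7 [381. 436.  17.] [290. 362.]
side height_block 0.55 [442. 272.  33.] [300. 281.]
side block_mid 0.78 [349. 448.  18.] [304. 3
[... 268 characters left out ...]
in 0.85 [446. 269.  -4.] [298. 292.]
side bin_corner 0.72 [516. 360.   4.] [245. 308.]
side bin_corner 0.59 [448. 267.  -1.] [298. 290.]
side plunger_tip 0.43 [496. 327.  50.] [262. 284.]
side cork_mat 0.78 [538.  66.   1.] [301. 225.]
side plate_top 0.72 [ 551. -109.    9.] [325. 187.]
side tumbler_2 0.88 [ 717. -199.   -0.] [286. 163.]
side ink_dropper 0.57 [734. 196.  -0.] [204. 232.]
side ink_dropper 0.29 [538.  71.  -3.] [300. 227.]
side bench_vice 0.42 [450. 267.  -1.] [297. 290.]
1.3 [ 2.01362416  0.38691164 -2.01369134] [ 240.9251776  -603.70299936  214.60652404] [-0.30141903  0.70266947 -0.32517382]
[ 287.77343141  129.88434175 1380.2439311 ]
[183.43701827 824.1791646  625.36602434]
```

View pics/top0.png

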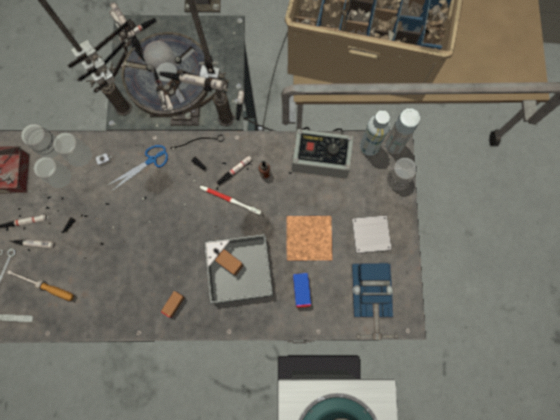

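View pics/side0.png

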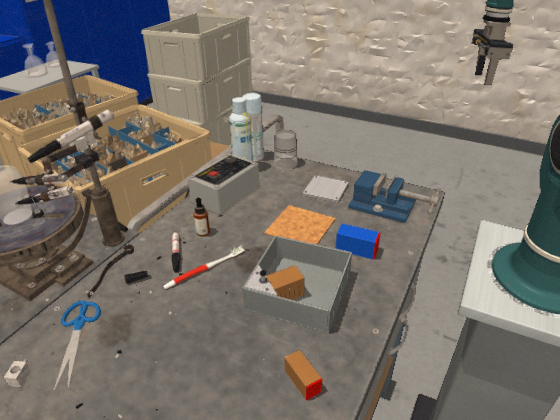

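Candidates for the block are the brown block in the bin at top-view (228,261), a loose smaller brown block at (173,305), and a blue block at (302,290). I choose the one in the bin: it's brown, the larger, and under the plate. I'll check it in a close crop with the model overlaid, and check reach too.

```bash
cat >> h.py <<'E'
from scipy.spatial.transform import Rotation as Rot
def rv(x,y):
    x=np.array(x,float);x/=np.linalg.norm(x);y=np.array(y,float);y-=x*(x@y);y/=np.linalg.norm(y)
    return Rot.from_matrix(np.c_[x,y,np.cross(x,y)]).as_rotvec()
def box(c,yaw,lx,ly,z0,z1):
    d=np.array([np.cos(yaw),np.sin(yaw)]);n=np.array([-d[1],d[0]])
    return np.array([[*(np.array(c[:2])+a*lx/2*d+b*ly/2*n),z] for z in(z0,z1) for a,b in((1,1),(1,-1),(-1,-1),(-1,1))])
def draw(im,n,P,f,o,col):
    q=(proj(n,P)-o+.5)*f
    for i,j in[(0,1),(1,2),(2,3),(3,0),(4,5),(5,6),(6,7),(7,4),(0,4),(1,5),(2,6),(3,7)]:
        cv2.line(im,tuple(int(v) for v in q[i]),tuple(int(v) for v in q[j]),col,1,cv2.LINE_AA)
E
python3 - <<'E'
from h import *
out=[]
yb=np.radians(7.6); d=np.radians(52.5)
for n,(u,v,w,h) in(("top",(198,225,84,84)),("side",(238,232,120,120))):
    im=cv2.imread(f"pics/{n}0.png"); f=400/w
    c=cv2.resize(im[v:v+h,u:u+w],(400,400),interpolation=cv2.INTER_CUBIC)
    draw(c,n,box((447,268),yb,168,168,0,60),f,(u,v),(0,255,255))
    draw(c,n,box((474,305),d,89,40,4,54),f,(u,v),(0,255,0))
    out.append(c)
cv2.imwrite("pics/crop.png",np.hstack(out))
# fit yaws from masks
for n,nm in(("top","cork_mat"),("top","plate_top"),("top","parts_bin"),("top","height_block")):
    for r in viewer.silhouettes(nm,n)[:3]:
        m=r["mask"].astype(np.uint8); 
        z={"cork_mat":4,"plate_top":10,"parts_bin":60,"height_block":54}[nm]
        ct=max(cv2.findContours(m,0,1)[0],key=cv2.contourArea)[:,0]
        w=onplane(n,ct,z)[:,:2].astype(np.float32); print(nm,round(r["confidence"],2),[np.round(x,1) for x in cv2.minAreaRect(w)])
def test(tag,p,x,y):
    for s in(1,-1):
        q=kin.ik(list(p),list(rv(x,np.array(y)*s))); print(tag,s,None if q is None else np.round(q,2))
u=np.array([np.cos(d),np.sin(d),0]);j=np.array([-u[1],u[0],0])
test("grasp",(474-26*u[0],305-26*u[1],11),(0,0,-1),j)
test("high",(474-55*u[0],305-55*u[1],140),(0,0,-1),j)
for a in(90,135,180,225,270,0,45):
    h=np.radians(a);c=np.array([np.cos(h),np.sin(h),0]);k=np.array([-c[1],c[0],0])
    test(f"lay{a}",(538,70,12),(0,0,-1),k)
    t=-c-np.array([0,0,1.])
    test(f"pick{a}",np.array((538,70,31))+19*t/2**.5,t,k)
    test(f"stand{a}",np.array((552,-109,56))+19*t/2**.5,t,k)
E
```

```text
cork_mat 0.84 [array([539.2,  70.5]), array([128.3, 129.2]), np.float64(89.8)]
plate_top 0.59 [array([ 551.3, -108.3]), array([103.5, 104.7]), np.float64(5.4)]
parts_bin 0.66 [array([445.7, 267.7]), array([173. , 172.7]), np.float64(7.2)]
height_block 0.84 [array([464.2, 295.7]), array([78.3, 43.6]), np.float64(53.4)]
height_block 0.72 [array([387.6,  94.1]), array([43.4, 88.9]), np.float64(89.8)]
height_block 0.54 [array([350.6, 442.2]), array([36.2, 67.7]), np.float64(61.8)]
grasp 1 [ 0.19  0.97 -1.12  1.95  1.08  1.    1.02]
grasp -1 [-0.14  0.69 -0.62  1.96  0.62  0.68 -1.8 ]
high 1 [ 0.35  0.79 -1.32  1.95  0.86  1.13  1.15]
high -1 [ 0.11  0.5  -0.89  1.96  0.5   0.91 -1.69]
lay90 1 [ 0.7   1.18 -1.34  1.93  1.27  1.23  2.  ]
lay90 -1 [ 0.2   0.65 -0.49  1.96  0.49  0.65 -0.61]
pick90 1 [ 0.08  1.08 -0.9   1.77  1.25  1.66  1.74]
pick90 -1 [-0.29  0.86 -0.35  1.8   0.94  1.29 -1.23]
stand90 1 [ 0.53  1.15 -1.12  1.89  1.54  1.78  1.91]
stand90 -1 [-0.06  0.75 -0.25  1.93  1.08  1.12 -1.09]
lay135 1 [-0.12  0.59 -0.09  1.98  0.09  0.57 -2.62]
lay135 -1 [ 0.31  0.7  -0.65  1.96  
[... 1076 characters left out ...]
   0.62]
stand270 -1 [ 0.43  0.81  0.07  1.74 -0.8   1.19 -2.11]
lay0 1 [ 0.35  0.72 -0.7   1.95  0.69  0.72  0.8 ]
lay0 -1 [ 0.06  0.61 -0.31  1.97  0.32  0.6  -2.04]
pick0 1 [ 0.28  1.14 -0.72  1.36  0.39  1.63  1.06]
pick0 -1 [-0.03  1.   -0.18  1.38  0.02  1.54 -1.77]
stand0 1 [ 0.46  1.1  -0.66  1.3   0.48  1.73  1.29]
stand0 -1 [ 0.13  0.98 -0.05  1.34  0.1   1.61 -1.53]
lay45 1 [ 0.7   1.18 -1.34  1.93  1.27  1.23  1.22]
lay45 -1 [ 0.12  0.63 -0.39  1.97  0.4   0.62 -1.32]
pick45 1 [ 0.16  1.18 -0.9   1.45  0.87  1.79  1.4 ]
pick45 -1 [-0.11  0.99 -0.39  1.47  0.55  1.56 -1.5 ]
stand45 1 [ 0.43  1.12 -0.9   1.51  1.01  1.79  1.6 ]
stand45 -1 [-0.06  0.89 -0.08  1.55  0.51  1.41 -1.19]
```

View pics/crop.png

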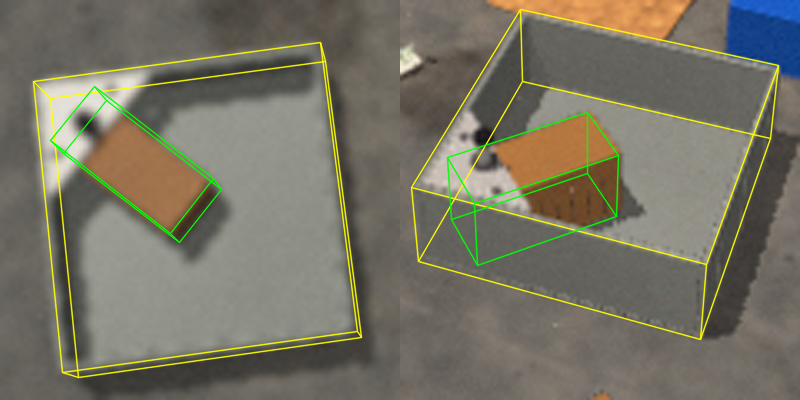

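The overlay fits: the block's mid is about (474,305) at 52.5°, and the bin is at (447,268). Next: grasp, pull free and lift.

```bash
python3 - <<'E'
from h import *
def st(m):
    s=robot.observe(); print(m,round(s["t"],2),np.round(s["tcp_pos"],1),"F",np.round(s["contact_force"],1),"g",round(s["grip_width"],3),"q",np.round(s["joints"],2))
d=np.radians(52.5);u=np.array([np.cos(d),np.sin(d),0]);j=np.array([-u[1],u[0],0]);o=list(rv((0,0,-1),j))
g=np.array([474,305,0])-24*u
robot.movep(list(g+[0,0,160]),o); st("above")
robot.servo_line(list(g+[0,0,12]),feed=110); st("down")
grip(0.2,55); st("grip")
for k in range(1,5):
    robot.servo_line(list(g-u*9.5*k+[0,0,12]),feed=30); st(k)
snap("top","pics/t1.png"); snap("side","pics/s1.png")
a=cv2.imread("pics/t1.png")[215:319,178:298];b=cv2.imread("pics/s1.png")[222:362,218:378]
cv2.imwrite("pics/c1.png",np.hstack([cv2.resize(x,(400,347),interpolation=2) for x in(a,b)]))
E
```

```text
above 4.71 [459.9 285.3 159.8] F [ 0.3 -0.3  0.4] g 1.002 q [ 0.3   0.8  -1.32  1.87  0.85  1.19  1.17]
down 6.2 [459.8 286.3  12.6] F [-1.1 -0.5 -0.5] g 1.0 q [ 0.18  0.96 -1.11  1.94  1.07  0.99  1.02]
grip 7.03 [459.3 286.   12. ] F [ 0.9  0.8 -1.4] g 0.431 q [ 0.18  0.96 -1.11  1.94  1.07  0.99  1.02]
1 7.5 [455.1 280.3  11.8] F [ 7.1  7.7 -9.9] g 0.431 q [ 0.19  0.95 -1.11  1.96  1.07  0.98  1.02]
2 7.97 [449.3 272.5  11.9] F [ 5.6  7.3 -8.9] g 0.432 q [ 0.21  0.95 -1.11  1.98  1.08  0.97  1.02]
3 8.43 [441.9 263.1  12.1] F [-0.6 -1.   0.5] g 0.433 q [ 0.22  0.94 -1.12  2.01  1.08  0.96  1.01]
4 8.9 [435.8 255.3  12.1] F [-1.2 -2.   2.9] g 0.434 q [ 0.24  0.93 -1.12  2.03  1.08  0.96  1.01]
```

View pics/c1.png

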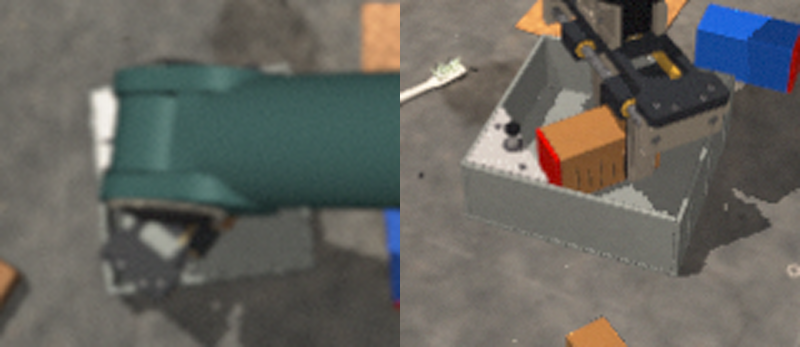

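The block is clear of the plate: the red cap shows at (550,155) in the crop and the force has dropped to about 0. Next I lift it and lay it on the mat, cap toward −y.

```bash
cat >> h.py <<'E'
def st(m):
    s=robot.observe(); print(m,round(s["t"],2),np.round(s["tcp_pos"],1),"F",np.round(s["contact_force"],1),"g",round(s["grip_width"],3),"q",np.round(s["joints"],2)); return s
E
python3 - <<'E'
from h import *
p=robot.observe()["tcp_pos"]
robot.servo_line([p[0],p[1],40],feed=60); st("up1")
robot.servo_line([p[0],p[1],150],feed=150); st("up")
o=list(rv((0,0,-1),(1,0,0)))
robot.movep([539,95,110],o); st("over")
robot.servo_line([539,95,18],feed=110); st("l1")
robot.servo_line([539,95,11.8],feed=20); st("l2")
grip(0.75); st("rel")
robot.servo_line([539,95,120],feed=150)
robot.movep([540,-90,220],o); st("away")
snap("top","pics/t2.png"); snap("side","pics/s2.png")
for c in("top","side"):
    for n in("block_mid","block_cap_end","height_block"):
        for r in viewer.pinpoint(n,c)[:4]:
            w=toworld(c,r["at"])
            if 470<w[0]<610: print(c,n,round(r["confidence"],2),w.round(1))
a=cv2.imread("pics/t2.png")[190:290,255:355];b=cv2.imread("pics/s2.png")[172:272,240:380]
cv2.imwrite("pics/c2.png",np.hstack([cv2.resize(a,(300,300),interpolation=2),cv2.resize(b,(420,300),interpolation=2)]))
E
```

```text
up1 9.62 [436.  255.1  40.1] F [-0.1  0.6 -1.8] g 0.432 q [ 0.27  0.89 -1.17  2.02  1.03  0.99  1.04]
up 10.5 [435.4 254.7 149.1] F [-0.6  0.  -1.7] g 0.43 q [ 0.37  0.77 -1.34  1.96  0.85  1.14  1.16]
over 12.1 [538.5  95.6 109.7] F [ 0.5 -0.7 -1.5] g 0.433 q [ 0.35  0.57 -0.76  1.9   0.5   0.87 -0.66]
l1 13.08 [539.5  95.3  18.6] F [-0.4  0.  -1.2] g 0.431 q [ 0.27  0.69 -0.65  1.94  0.63  0.72 -0.76]
l2 13.54 [539.3  94.9  12. ] F [-0.4 -0.7  0.2] g 0.43 q [ 0.26  0.7  -0.64  1.94  0.64  0.71 -0.77]
rel 14.13 [539.   95.   11.8] F [ 0.4 -0.6  0.2] g 0.75 q [ 0.26  0.7  -0.64  1.94  0.64  0.71 -0.77]
away 15.86 [539.5 -88.6 219.1] F [0.3 0.4 0.1] g 0.748 q [ 0.77  0.43 -0.85  1.81  0.36  1.07 -0.21]
top block_mid 0.92 [538.2  72.9  30.4]
top block_cap_end 0.59 [540.4  27.1  32.3]
top height_block 0.75 [536.4 119.2  27.5]
top height_block 0.64 [537.7  73.7  27.8]
side block_mid 0.8 [535.2  67.3  29.7]
side block_cap_end 0.87 [539.9  30.9  28.7]
side height_block 0.87 [531.7 119.4  31.5]
```

View pics/c2.png

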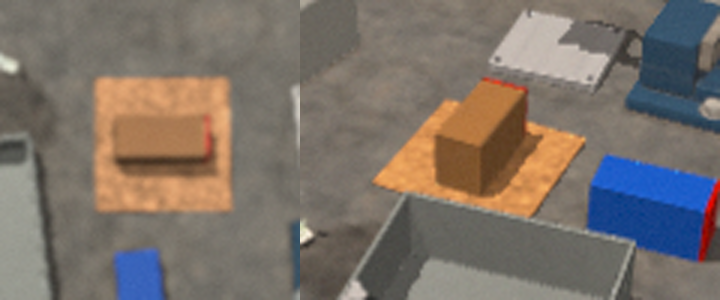

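The block lies centred on the mat, released, cap toward −y: at (160,138) in the left half of the crop. Mid measures about (539,73,29). Now I take a tilted re-grasp from the cap side, turn it 90°, and stop just above the plate.

```bash
python3 - <<'E'
from h import *
r2=2**.5; t=np.array([0,1,-1])/r2; o=list(rv(t,(1,0,0)))
mid=np.array([539,73,29.]);G=np.array([539,69,32.]);T=G+19*t
grip(1.0)
robot.movep(list(T-95*t),o); st("pre")
robot.servo_line(list(T),feed=90); st("at")
grip(0.2,55); st("grip")
T=np.array(robot.observe()["tcp_pos"]); v=mid-T
robot.servo_line([T[0],T[1],60],feed=80); st("up")
robot.servo_line([T[0],T[1],150],feed=150)
robot.movep([548,-20,230],list(rv((0,0,-1),(1,0,0)))); st("turn")
Rx=Rot.from_euler("x",-90,degrees=True); P=np.array([551.5,-108.5,54.5])-Rx.apply(v)
o2=list(rv(Rx.apply(t),(1,0,0)))
np.save("P.npy",P); print("P",P,Rx.apply([0,-1,0]))
robot.movep(list(P+[0,0,70]),o2); st("over")
robot.servo_line(list(P+[0,0,8]),feed=80); st("near")
snap("top","pics/t3.png"); snap("side","pics/s3.png")
f=3.5;out=[]
for n,(a,b) in(("top",(310,175)),("side",(265,110))):
    c=cv2.resize(cv2.imread(f"pics/{n[0]}3.png")[b:b+114,a:a+114],None,fx=f,fy=f,interpolation=2)
    draw(c,n,box((551.5,-108.5),0,40,50,18,107),f,(a,b),(0,255,0)); out.append(c)
cv2.imwrite("pics/c3.png",np.hstack(out))
E
```

```text
pre 17.48 [539.6  15.6  86.6] F [0.7 0.2 0.2] g 0.999 q [ 1.01  0.94 -0.95  1.85 -0.05  0.84  0.27]
at 18.69 [539.4  81.9  18.8] F [ 0.   0.1 -1.1] g 1.0 q [ 0.88  1.04 -0.9   1.9  -0.03  0.65  0.25]
grip 19.52 [539.1  82.4  18.6] F [ 0.7  0.1 -0.1] g 0.432 q [ 0.88  1.04 -0.9   1.9  -0.03  0.65  0.25]
up 20.19 [539.1  82.1  60. ] F [ 0.2  0.6 -1.9] g 0.434 q [ 0.9   0.97 -0.94  1.9  -0.06  0.7   0.22]
turn 21.51 [547.7 -18.8 230.4] F [-0.4  0.6 -1.7] g 0.434 q [ 0.62  0.41 -0.82  1.8   0.34  1.08 -0.31]
P [ 551.61395504 -118.9413301    45.08565995] [ 0.00000000e+00 -2.22044605e-16  1.00000000e+00]
over 22.23 [ 550.4 -119.7  113.1] F [-0.3  0.3 -1.3] g 0.432 q [ 0.04  0.64 -0.39  1.92  1.05  1.25 -1.  ]
near 23.16 [ 551.9 -118.7   53.3] F [-0.1  0.1 -1.6] g 0.434 q [ 0.02  0.75 -0.36  1.92  1.12  1.19 -1.11]
```

View pics/c3.png

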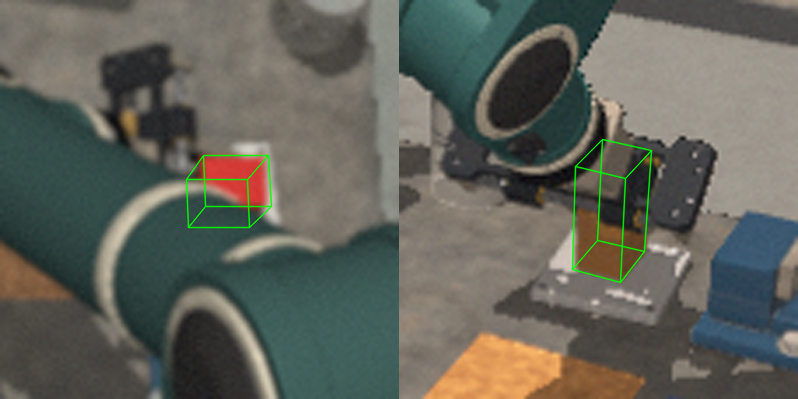

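The block is upright, its red cap matches the model box at (235,180), and its foot is above the plate in the side view at (600,270). Next I lower it until contact, release and back off.

```bash
python3 - <<'E'
from h import *
P=np.load("P.npy")
for dz in (4,2,1,0,-1,-2,-3,-4):
    robot.servo_line(list(P+[0,0,dz]),feed=15); robot.hold(.1); s=st(dz)
    if s["contact_force"][2]>2.5: break
grip(0.6); st("rel"); grip(0.85)
t=np.array([0,-1,-1])/2**.5
p=np.array(s["tcp_pos"])
robot.servo_line(list(p-100*t),feed=90); st("back")
robot.movep([500,200,250],list(rv((0,0,-1),(1,0,0)))); st("away")
snap("top","pics/t4.png")
for n in("block_mid","block_cap_end","tumbler_2","ink_dropper"):
    for r in viewer.pinpoint(n,"top")[:4]: print(n,round(r["confidence"],2),toworld("top",r["at"]).round(1))
snap("side","pics/s4.png")
for n in("block_mid","block_cap_end","tumbler_2","ink_dropper"):
    for r in viewer.pinpoint(n,"side")[:4]: print(n,round(r["confidence"],2),toworld("side",r["at"]).round(1))
f=2.2;out=[]
for n,(a,b) in(("top",(250,130)),("side",(180,90))):
    c=cv2.resize(cv2.imread(f"pics/{n[0]}4.png")[b:b+180,a:a+180],None,fx=f,fy=f,interpolation=2)
    draw(c,n,box((551.5,-108.5),0,40,50,10,99),f,(a,b),(0,255,0)); out.append(c)
cv2.imwrite("pics/c4.png",np.hstack(out))
E
```

```text
4 23.77 [ 551.6 -119.    49.1] F [ 0.1 -0.3 -1.5] g 0.435 q [ 0.02  0.75 -0.36  1.92  1.12  1.19 -1.11]
2 24.16 [ 551.6 -119.    47.1] F [-0.1 -0.6 -1.7] g 0.432 q [ 0.02  0.76 -0.36  1.92  1.12  1.19 -1.11]
1 24.51 [ 551.6 -119.    46.1] F [-0.8  0.1 -0.7] g 0.43 q [ 0.02  0.76 -0.36  1.92  1.12  1.19 -1.12]
0 24.86 [ 551.6 -118.9   45.1] F [ 0.2  0.3 -1.9] g 0.433 q [ 0.02  0.76 -0.36  1.92  1.13  1.19 -1.12]
-1 25.21 [ 551.6 -118.9   45.1] F [-1.7  1.9  5.4] g 0.432 q [ 0.02  0.76 -0.36  1.92  1.13  1.19 -1.12]
rel 25.63 [ 551.6 -119.    44. ] F [ 0.1  0.1 -0.1] g 0.602 q [ 0.02  0.76 -0.36  1.92  1.13  1.19 -1.12]
back 27.42 [551.3 -48.9 115.4] F [-0.2 -0.9  0.6] g 0.847 q [-0.05  0.67 -0.43  1.87  0.99  1.32 -1.06]
away 28.49 [499.9 198.6 248.9] F [-0.6  0.9  0.3] g 0.849 q [ 0.21  0.36 -0.81  1.8   0.29  1.11 -0.7 ]
block_mid 0.9 [ 548.4 -104.5   53. ]
block_mid 0.8 [351.6 450.8  16.6]
block_mid 0.4 [383.8  92.9  20.8]
block_cap_end 0.92 [ 550.5 -104.2  101.8]
block_cap_end 0.64 [326.9 465.3  17.1]
block_cap_end 0.64 [343.8  89.2  21.8]
ink_dropper 0.56 [735.6 199.2  -2.5]
block_mid 0.86 [385.2  96.1  24.8]
block_mid 0.75 [351.3 445.4  17.8]
block_mid 0.68 [ 546.7 -113.    49.8]
block_cap_end 0.87 [325.5 462.6  20.9]
block_cap_end 0.63 [ 552.3 -107.3   95.5]
tumbler_2 0.76 [ 7.171e+02 -2.006e+02  5.000e-01]
ink_dropper 0.64 [7.321e+02 1.960e+02 2.000e-01]
```

View pics/c4.png

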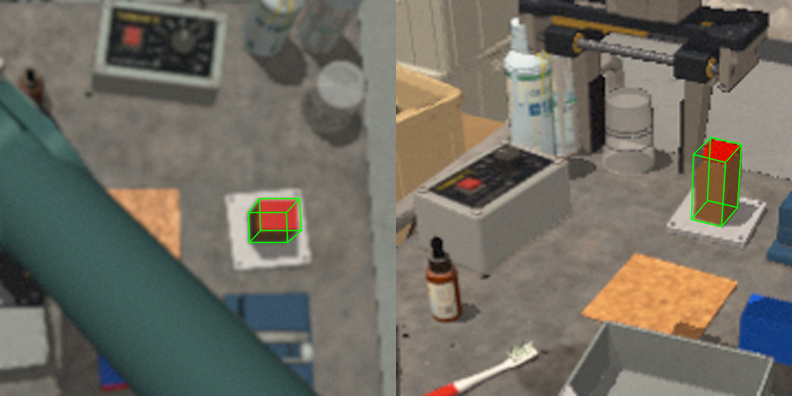

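The block stands upright and centred on the plate, the bystanders haven't moved, and the hand is clear.

```bash
python3 -c "
from h import *
robot.hold(0.3); robot.job_done(); print(robot.observe()['t'])"
```

```text
the job is handed in; nothing more can be done
the job is handed in; nothing more can be done
```

The block now stands upright, red cap at the top, in the middle of the marking plate, and the job was handed in at about 29 s on the robot's clock.

- **How it went:** I drew the block back 38 mm along the corner diagonal. The force was about 14 N at most and dropped off when the plunger slipped off the cap. I then laid it on its side in the middle of the cork mat, let go and withdrew. I took it afresh with the tool tilted 45°, turned it upright, lowered it until it touched the plate at about 5 N, released it and moved the hand away.
- **Final position:** In the last pictures the block matched a model box drawn at the plate centre, (551.5, −108.5). The point networks put it 2 to 6 mm from that centre. The top and side cameras disagreed by up to about 8 mm in y, roughly what their stated 4 mm accuracy allows.
- **Bystanders:** The side view showed the tumbler and the dropper bottle within about 2 mm of where they started. In the last top picture the network missed the tumbler, though it shows there standing.

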